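# Hang the tamper shelf on its keyhole screw

## Robot

A 7-joint arm with a two-finger parallel gripper is mounted at the origin on the work surface. World frame = base frame: x ahead of the robot, y to its left, z up, the work surface at z = 0. Lengths are in m, angles in rad, forces in N, time in s.
With the tool pointing down it reaches from about 0.4 to 0.85 m from the base axis. Payload 10.4 kg.
Tool frame: the origin (TCP) lies at the very end of the fingers, on their centre line; the grasp point (between the pads) lies r.grasp_offset behind it (r.grasp_offset is the distance from the TCP to the grasp point, in m); z points along the fingers, y is the direction in which the jaws open and shut (so a half turn about z gives the same grasp; the last joint's range is limited). The gripper opens to 87 mm and grips with 3 to 60 N. Pads are 19 mm wide; open, the fingers measure 117 mm over their backs; the gripper's body (75 mm by 190 mm) begins 51 mm behind the grasp point.
Start: joints at [1.191, 0.332, -0.065, 1.46, 0.022, 1.35, -0.088], TCP at [0.218, -0.586, 0.198] pointing down, gripper open.
Joint ranges: [-2.6, 2.6], [-0.5, 2.12], [-1.47, 1.34], [0.16, 2.42], [-1.27, 4.41], [0.06, 2.06], [-2.6, 2.6]. Speed limits (rad/s): [2.22, 2.22, 2.79, 2.79, 3.14, 3.14, 3.14].

## Interface

Orientations are given as a unit quaternion [x, y, z, w].
In Python, from bench import read_state, cams, job, r gives the robot as it stands. The module is installed in compiled form; this text tells all that it offers.
- The arm moves only by the tool arm_command, never from a script. Its argument "increments" is a list of rows, each an object of numbers: "gripper": the opening in per cent of the stroke, from 0 (shut) to 100 (fully open); "dx", "dy", "dz": the shift along the tool's x, y, z in m; "spin": the turn about the tool's z in degrees. In form: [{"gripper": .., "dx": .., "dy": .., "dz": .., "spin": ..}, ...]. A call has exactly 8 rows; each row shifts and turns the commanded pose from where the row before left it, along the tool's axes as they then stand; what a row does not reach is not made up. A row lasts 1/8 s, in which the tool goes at most 62.5 mm and 10.7 degrees, less where a joint would pass 70% of its speed; a pose out of reach is approached as far as the arm can. A call with a gripper value outside its range is refused whole. The fingers move at their own pace and stop on an object; "grip_force" is the grip in N (left out, the last holds). Time passes only in rows, so rows that do not move let the fingers close, or fill a call up. It gives the time, the measured TCP pose, the force and the opening at its end, in the units of the state.
- read_state(): the state, without advancing time (a new reading comes with each control period).
- cams.camera(name): name is "scene" or "top"; returns the picture (400x640x3 uint8, red, green, blue); there is no depth.
- cams.camera_info(name): a dict with "K" (3x3 intrinsics, pixels), "rvec" (rotation vector, rad) and "tvec" (3), from world to camera coordinates, as OpenCV has them. Camera axes: x right, y down, z forward; pixel columns grow to the right and rows downward; lengths in m; the calibration is good to about 2 mm. A picture is of the moment at which its call begins. camera_info takes no time and is no camera call.
- job.close_job(): hands the job in, once; it reports no verdict.
The state is a dict: "time": time; "joint_positions": joint angles; "joint_vel": joint speeds; "joint_torque": joint torques, N m; "ee_pos": TCP position; "eef_rot": TCP orientation; "ft_force": force on the tool from outside, world axes, zero at the start; "torque": the same for the moment, N m; "width": finger opening in m.
Only numpy, scipy, OpenCV 4.12 (cv2) and the standard library are available. Lean on these libraries where they do the work, as an engineer would, in place of code of your own. Each camera call takes 0.05 s, during which the arm holds its last target.

## Task

Pick up the small steel tamper shelf by its wooden block and hang it on the screw of the low oak backboard: feel for the screw head with the wide part of the keyhole, pressing only gently, and once the plate lies flat against the board let it down until the screw is at the top of the narrow slot. Then let go, so that it hangs straight on the screw, flat to the board. Leave the cup and saucer, tamper, jar and knock box where they are.

Things in the scene. Friction and masses are not known exactly. Their poses are not given: they have to be found in the camera images.
- bracket: Tamper shelf, about 280 g, standing loose and upright: steel plate 80 wide (y), 124 tall (z), 4 thick (x 0 to 4), with a shelf running forward from its foot (x 4 to 64, 4 thick, lip 12 high). Origin: middle of the foot of the plate's back face; x points out of its front (the side with block and shelf), y along its width, z up. A keyhole goes through the plate.
- block (a point): Centre of the pale wooden block on the bracket's front, by which it is held: 24 wide (y), 30 deep (x 4 to 34 from the plate's back face), 30 tall (94 to 124 above the foot, its top level with the plate's). Nothing stands beside it. Axes as the bracket's.
- keyhole (a point): Centre of the keyhole's wide hole, on the plate's back face, 62 above the bracket's foot. The hole is eight-sided, 17 across; its 45 degree upper corners lead into a slot 9 wide that runs straight up to a closed end 86 above the foot. Axes as the bracket's.
- board: Low oak backboard, fixed, 150 wide (y), 190 tall (z), 18 thick. Origin: middle of the foot of its front face, at ledge height; x points out of that face, away from the robot within 20 degrees, y along its width, z up. One steel screw sticks out of the face.
- screw_area (a point): Point on the board's front face, on its middle line, 135 above the ledge; axes as the board's. The screw stands along x, hand-driven, not measured: its axis is within 18 in y and 6 in z of here. It does not give. Shank 6 in diameter; round flat head 14 in diameter, 5 thick, its back 6 and front 11 off the face. Hung, the shank bears on the slot's end, with the wide hole's centre 21 below the screw.
- saucer: Teal ceramic saucer, 136 across, 16 high, loose, the cup on it. Origin under its middle.
- cup: Teal ceramic cup, 76 across, 62 tall, loose on the saucer. Origin under its middle.
- tamper: Tamper with steel foot and turned wooden handle, standing upright, 58 across its foot, 97 tall, loose. Origin under its middle.
- jar: Glass jar with bamboo lid, 84 across, about 120 tall, loose. Origin under its middle.
- knock_box: Round brushed aluminium knock box with a black bar across its mouth, 130 across, 100 tall, loose, 1 kg. Origin under its middle.
There are look-alikes about, which are no part of the job. Of the things shaped like the board, the dark wooden one is meant. Leave any turquoise look-alike of the bracket alone.

How it is judged:
On the way, in this order (a step that is already met when the one before it is completed fails the run):
1. the bracket is lifted clear of the ledge (foot more than 30 mm up) (height (world z) of bracket above 0.03 m), for 0.1 s.
2. the screw head is through the wide hole: plate within 4.5 mm of the board's face at the keyhole, the hole's centre still over 123.5 mm above the ledge (y of keyhole in the frame of board between -0.022 and 0.022 m and x of keyhole in the frame of board below 0.0045 m and z of keyhole in the frame of board above 0.1235 m), for 0.05 s.
At the end, for the whole second after the job is handed in: Bracket at rest on the screw, released: keyhole within 22 mm of the board's middle line and 4.5 mm of its face (foot within 4 mm), wide hole's centre 105.5 to 121.5 mm above the ledge, upright and square to the board within 0.12 rad, the board or screw bearing over 0.5 N (y of keyhole in the frame of board between -0.022 and 0.022 m and x of keyhole in the frame of board between -0.003 and 0.0045 m and x of bracket in the frame of board below 0.004 m and z of keyhole in the frame of board between 0.1055 and 0.1215 m and angle between bracket's own z axis and vertical below 0.12 rad and angle between the x axis of bracket and the x axis of board, either way round below 0.12 rad and contact force between bracket and board above 0.5 N and linear speed of bracket below 0.02 m/s and angular speed of bracket below 0.2 rad/s); the robot touches nothing.
It fails at once if the bracket is pressed against the board or its screw with more than 35 N (contact force between bracket and board above 35 N).
It fails at once if the cup or saucer is moved more than 15 mm or tipped (distance of any of cup, saucer from where it was at the start of the episode above 0.015 m or angle between any of cup, saucer's own z axis and vertical above 0.2 rad).
It fails at once if the tamper is moved more than 15 mm or tipped (distance of tamper from where it was at the start of the episode above 0.015 m or angle between tamper's own z axis and vertical above 0.2 rad).
It fails at once if the jar is moved more than 15 mm or tipped (distance of jar from where it was at the start of the episode above 0.015 m or angle between jar's own z axis and vertical above 0.2 rad).
It fails at once if the knock box is moved more than 15 mm or tipped (distance of knock_box from where it was at the start of the episode above 0.015 m or angle between knock_box's own z axis and vertical above 0.2 rad).
It also fails if it takes over 72 s, if anything falls off the work surface, if the arm or the gripper's body presses on something with over 40 N, if the wrist force passes 120 N, or if a joint passes its speed limit or range.

## Working session

There is one attempt and no reset: what is moved stays moved. The work goes in short steps, Python scripts to look and compute and a tool call to move; the robot and the scene stay as the last step left them, time stands still between calls to the robot, and variables do not carry over. Pictures are saved under pics/ and viewed, and the job is handed in when it is done.

Besides the shell and the picture viewer there is one more tool, called in YAML: its name, and indented under it one key for each argument. arm_command: Moves the arm, as the interface text tells. Its arguments: {"type":"object","properties":{"increments":{"type":"array","items":{"type":"object","properties":{"gripper":{"type":"number"},"dx":{"type":"number"},"dy":{"type":"number"},"dz":{"type":"number"},"spin":{"type":"number"}}}},"grip_force":{"type":"number"}},"required":["increments"]}

```bash
mkdir -p pics; python3 - <<'E'
from bench import read_state, cams, job, r
import cv2
for n in("scene","top"):
    im=cams.camera(n); cv2.imwrite(f"pics/{n}0.png",im[:,:,::-1]); 
    i=cams.camera_info(n); print(n,i)
s=read_state()
for k in s: print(k,s[k])
print(r.grasp_offset)
E
```

```text
scene {'K': array([[483.9837328 ,   0.        , 323.9148924 ],
       [  0.        , 483.9837328 , 190.48834277],
       [  0.        ,   0.        ,   1.        ]]), 'rvec': array([ 2.37613708,  0.60157985, -0.24307331]), 'tvec': array([-0.54442705, -0.1577873 ,  1.6946512 ])}
top {'K': array([[434.84880212,   0.        , 316.52340314],
       [  0.        , 434.84880212, 199.8157671 ],
       [  0.        ,   0.        ,   1.        ]]), 'rvec': array([ 2.17500353, -2.13140358,  0.14762965]), 'tvec': array([-0.0200208 ,  0.636135  ,  1.22726421])}
time 0.1
joint_positions [ 1.1914103   0.3327941  -0.06470038  1.46084342  0.02163686  1.34987737
 -0.08853587]
joint_vel [-0.0016335  -0.00138347 -0.00098875 -0.00171134 -0.00169767 -0.0008999
  0.00074716]
joint_torque [ 1.48619842e-03 -6.24542356e+01  2.45973672e-02 -3.90714169e+01
 -6.15901756e-02  3.67160083e-02  1.11689214e-04]
ee_pos [ 0.21814803 -0.58530738  0.19744926]
eef_rot [ 9.84130688e-01  1.77444111e-01 -1.52779429e-04 -5.93549746e-04]
ft_force [0.22493553 0.35579595 0.03864946]
torque [ 0.02532389  0.01215528 -0.01360278]
width 0.08677487144404085
0.0187
```

View pics/scene0.png

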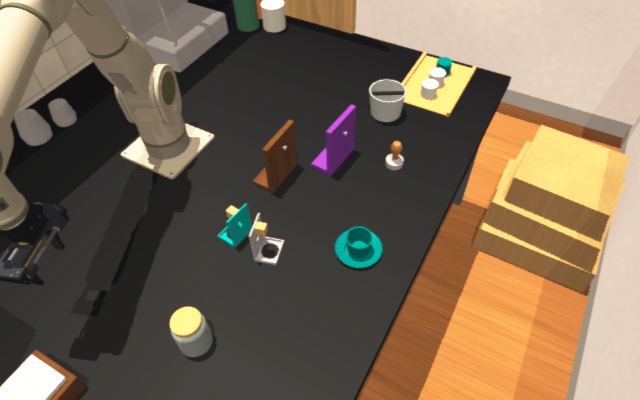

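View pics/top0.png

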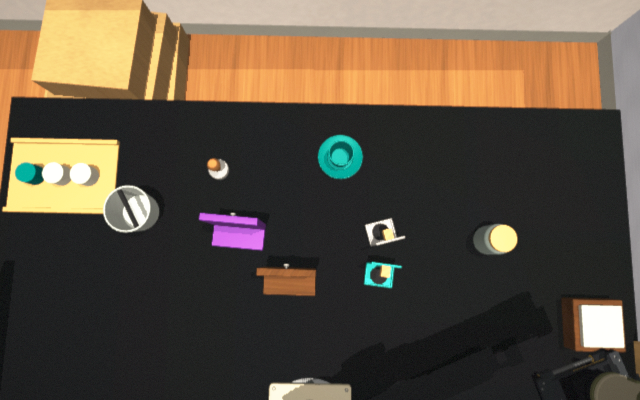

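```bash
python3 - <<'E'
import cv2,numpy as np
a=cv2.imread("pics/scene0.png");b=cv2.imread("pics/top0.png")
def c(im,x,y,w,h,s): return cv2.resize(im[y:y+h,x:x+w],None,fx=s,fy=s,interpolation=cv2.INTER_CUBIC)
cv2.imwrite("pics/c1.png",c(a,210,190,80,80,7)); cv2.imwrite("pics/c2.png",c(b,355,212,60,80,7))
cv2.imwrite("pics/c3.png",np.hstack([c(a,245,115,60,80,6),c(b,250,255,72,80,6)][:2]))
E
```

```text
(no output)
```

View pics/c1.png

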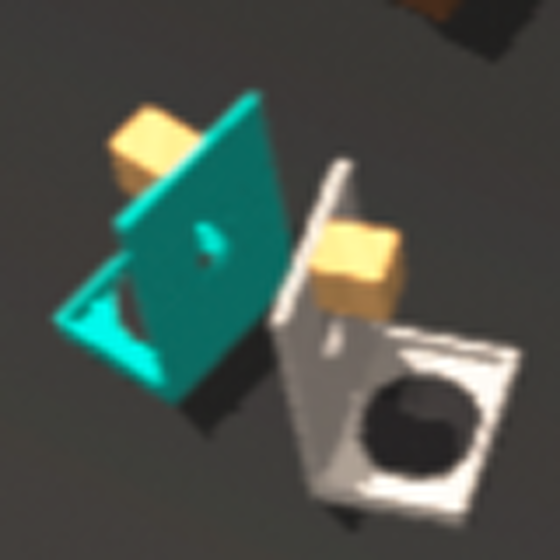

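View pics/c2.png

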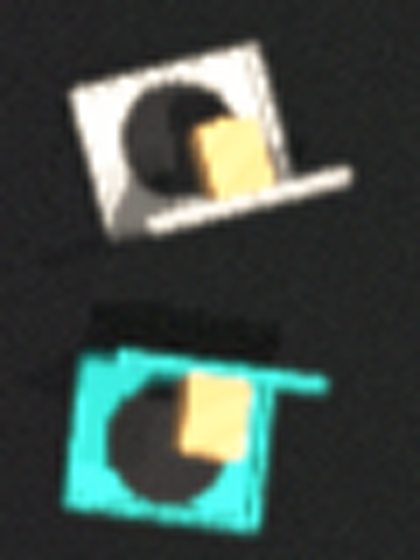

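View pics/c3.png

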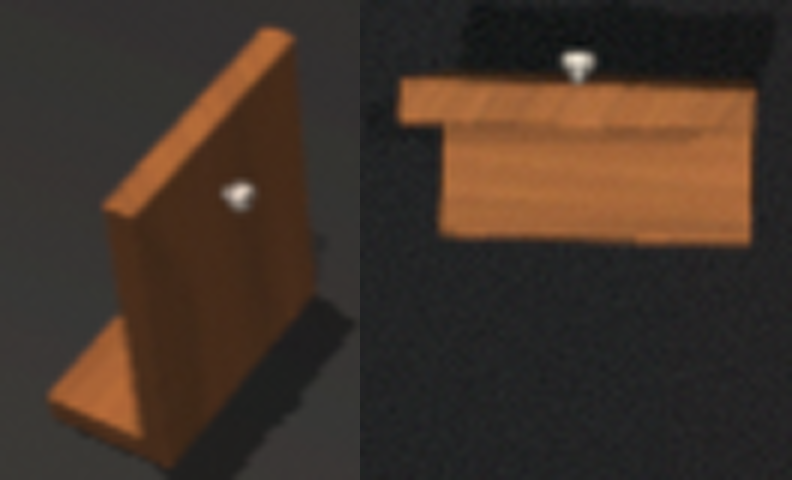

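```bash
cat > h.py <<'E'
import numpy as np,cv2
from bench import read_state, cams
from scipy.optimize import least_squares
I={n:cams.camera_info(n) for n in("scene","top")}
def proj(n,P):
    i=I[n]; return cv2.projectPoints(np.array(P,float).reshape(-1,1,3),i['rvec'],i['tvec'],i['K'],None)[0][:,0]
def W(p,L):
    x,y,t=p[:3]; c,s=np.cos(t),np.sin(t); L=np.array(L,float)
    return np.c_[x+c*L[:,0]-s*L[:,1],y+s*L[:,0]+c*L[:,1],L[:,2]]
def px(u,o,s): return (np.array(u,float)+.5)/s-.5+np.array(o)
def tri(uvs,us=None):
    f=lambda X:np.concatenate([proj(n,[X])[0]-u for n,u in uvs.items()])
    s=least_squares(f,us if us is not None else [.5,0,.1]); return s.x,s.fun
E
cat > fit.py <<'E'
from h import *
br=[("scene",L,px(u,(210,190),7)) for L,u in [
((0,.04,.124),(337,158)),((0,-.04,.124),(272,322)),((.004,-.04,.124),(287,327)),((.004,.04,.124),(354,163)),((0,-.04,0),(313,497)),((.064,-.04,.012),(466,516)),((.064,.04,.012),(521,350)),
((.004,-.012,.124),(308,257)),((.034,-.012,.124),(382,267)),((.034,.012,.124),(403,230))]]
br+=[("top",L,px(u,(355,212),7)) for L,u in [
((0,.04,.124),(150,237)),((0,-.04,.124),(354,187)),((.004,-.04,.124),(350,167)),((.004,.04,.124),(146,220)),((.064,.04,.012),(68,88)),((.064,-.04,.012),(261,39)),
((.034,.012,.124),(192,123)),((.034,-.012,.124),(261,115))]]
bo=[("scene",L,px(u,(245,115),6)) for L,u in [
((0,-.075,.19),(133,219)),((0,.075,.19),(298,38)),((-.018,-.075,.19),(103,205)),((-.018,.075,.19),(265,26)),((0,-.075,0),(170,470)),((0,.075,0),(318,290))]]
bo+=[("top",L,px(u,(250,255),6)) for L,u in [
((0,.075,.19),(40,76)),((0,-.075,.19),(397,87)),((-.018,.075,.19),(37,124)),((-.018,-.075,.19),(394,131))]]
for nm,d,x0 in(("br",br,(.55,-.2,.2)),("bo",bo,(.4,.08,0))):
    f=lambda p:np.concatenate([proj(n,W(p,[L]))[0]-u for n,L,u in d])
    s=least_squares(f,x0,loss='soft_l1'); print(nm,s.x.round(4)); print(f(s.x).reshape(-1,2).round(1).tolist())
    if nm=="bo": bp=s.x
    else: print("block",W(s.x,[(.019,0,.109)]))
X,e=tri({"scene":px((237,194),(245,115),6),"top":px((218,62),(250,255),6)}); print("screw",X,e)
d=X[:2]-bp[:2];t=bp[2];print("in board",d@[np.cos(t),np.sin(t)],d@[-np.sin(t),np.cos(t)],X[2])
E
python3 fit.py
```

```text
br [ 0.5198 -0.2095  0.2689]
[[0.3, -0.5], [0.1, -0.8], [-0.6, -1.2], [-0.7, -1.0], [0.1, -0.7], [-0.7, -1.4], [-0.5, -0.6], [-0.2, 0.5], [-0.2, 1.0], [-0.5, -0.7], [0.4, -1.7], [-0.2, -1.8], [-0.0, -0.4], [0.6, -0.7], [1.2, -0.1], [-0.5, 0.3], [1.1, -0.1], [-0.2, -1.2]]
block [[ 0.5381002  -0.20445481  0.109     ]]
bo [ 0.4413  0.0657 -0.009 ]
[[-0.0, -1.1], [-0.4, -1.3], [-0.2, -0.8], [0.1, -1.1], [0.1, -0.6], [-0.2, -0.5], [0.5, -0.1], [0.3, -0.2], [0.6, -0.9], [0.6, -0.3]]
screw [0.44733825 0.06990635 0.13708122] [ 0.44660107 -0.06513744  0.23158466  0.31251049]
in board 0.0059803435471583385 0.004297975182689534 0.13708121558044284
```

```bash
cat >> fit.py <<'E'
print("joint fit with camera shifts")
def f(q,raw=False):
    sh={"scene":q[6:8],"top":q[8:10]}
    o=[proj(n,W(q[:3],[L]))[0]+sh[n]-u for n,L,u in br]+[proj(n,W(q[3:6],[L]))[0]+sh[n]-u for n,L,u in bo]
    return np.concatenate(o+([] if raw else [.5*q[6:10]]))
s=least_squares(f,[.52,-.21,.27,.44,.066,-.01,0,0,0,0],loss='soft_l1'); q=s.x; print(q.round(4)); print(f(q,1).reshape(-1,2).round(1).tolist())
X,e=tri({"scene":px((237,194),(245,115),6)-q[6:8],"top":px((218,62),(250,255),6)-q[8:10]}); print("screw",X,e)
bp=q[3:6];d=X[:2]-bp[:2];t=bp[2];print("in board",d@[np.cos(t),np.sin(t)],d@[-np.sin(t),np.cos(t)],X[2]); print("block",W(q[:3],[(.019,0,.109)]))
E
python3 fit.py|sed -n '/joint/,$p'
```

```text
joint fit with camera shifts
[ 0.5188 -0.2083  0.2658  0.4407  0.0666 -0.0087  0.2449  1.0752  0.0248
  0.2427]
[[0.6, 0.2], [0.3, -0.2], [-0.4, -0.6], [-0.5, -0.3], [0.3, -0.1], [-0.6, -0.7], [-0.3, 0.1], [-0.0, 1.1], [-0.0, 1.7], [-0.3, -0.0], [0.0, -1.1], [-0.6, -1.2], [-0.4, 0.2], [0.2, -0.1], [0.8, 0.4], [-0.8, 0.9], [0.7, 0.4], [-0.6, -0.6], [0.2, -0.3], [-0.2, -0.5], [0.1, -0.0], [0.3, -0.3], [0.4, 0.2], [0.0, 0.4], [0.1, 0.4], [-0.0, 0.3], [0.3, -0.4], [0.3, 0.2]]
screw [0.44778487 0.06943289 0.14237995] [ 0.5990493  -0.08743129  0.3101543   0.41856723]
in board 0.00710137747276803 0.002890751722329585 0.14237995070398604
block [[ 0.53717513 -0.20333085  0.109     ]]
```

```bash
cat > screw.py <<'E'
from h import *
C={}
for n,(x,y,w,h) in {"scene":(277,140,17,14),"top":(275,259,24,10)}.items():
    im=cv2.imread(f"pics/{n}0.png").astype(float)[y:y+h,x:x+w]
    b=im[:,:,0]; print(n);print(b.astype(int))
E
python3 screw.py
```

```text
scene
[[ 33  28  28  27  26  25  25  25  25  25  25  24  25  25  25  25  24]
 [ 27  27  28  26  25  25  23  24  25  24  24  24  25  24  25  24  24]
 [ 25  26  28  26  25  24  25  26  25  25  25  26  25  25  25  24  25]
 [ 25  26  28  26  25  25  25  24  26  25  24  25  25  25  26  25  26]
 [ 26  27  25  25  24  25  26  32  32  27  24  25  25  25  26  25  25]
 [ 25  27  25  26  27  35  49  79  86  62  33  25  26  25  24  26  24]
 [ 26  27  28  26  34  76 112 157 176 133  61  28  25  24  26  25  24]
 [ 27  27  27  26  41 101 141 187 168 105  58  29  26  26  24  25  25]
 [ 27  26  26  26  27  53 106 143 121  69  39  27  25  26  26  26  26]
 [ 27  25  26  25  24  30  61  96  95  63  32  25  25  26  26  26  25]
 [ 26  26  26  27  26  26  31  44  43  32  25  24  25  26  26  26  25]
 [ 26  26  26  26  26  25  26  27  26  26  24  24  25  25  26  26  25]
 [ 26  26  26  25  25  26  25  25  24  25  25  25  25  26  27  27  26]
 [ 26  25  26  25  25  25  25  25  25  25  25  25  25  26  27  27  26]]
top
[[ 26  24  27  21  23  22  20  19  20  23  27  24  21  29  21  25  26  22
   24  26  26  22  24
[... 215 characters left out ...]
26  23  24  21  26  23  23  23  26  25  21  22  23  27  22  26  20
   25  24  23  25  20  24]
 [ 26  24  27  22  24  25  22  24  29  60  73  79  69  48  27  25  25  26
   26  29  24  22  27  25]
 [ 25  21  27  25  21  23  28  26  63 152 188 199 168 117  44  25  22  25
   25  25  27  22  26  27]
 [ 25  21  22  23  25  18  25  26  62 143 177 194 165 122  52  27  22  27
   21  22  25  26  26  23]
 [ 27  24  24  22  21  23  28  28  39  85 129 161 116  82  35  24  26  29
   23  23  24  21  20  25]
 [ 23  24  26  26  23  23  20  23  23  45 107 149  84  38  25  23  23  24
   24  26  21  25  21  23]
 [ 32  31  29  29  30  34  25  30  30  34  75 105  59  32  32  29  30  27
   28  24  20  22  27  24]]
```

```bash
cat > screw.py <<'E'
from h import *
def hull(n,bp,y,z,x0,x1,r,m=24):
    a=np.linspace(0,2*np.pi,m,endpoint=False)
    P=np.vstack([np.c_[np.full(m,x),y+r*np.cos(a),z+r*np.sin(a)] for x in(x0,x1)])
    return proj(n,W(bp,P))
S=16
def cov(n,box,polys,sh):
    x,y,w,h=box; m=np.zeros((h*S,w*S),np.uint8)
    for p in polys:
        q=((p+sh-(x,y)+.5)*S).astype(np.float32); cv2.fillConvexPoly(m,cv2.convexHull(q).astype(int),1)
    return m.reshape(h,S,w,S).mean((1,3))
boxes={"scene":(277,140,17,14),"top":(275,259,24,9)}
im={n:np.clip((cv2.imread(f"pics/{n}0.png").astype(float)[y:y+h,x:x+w,0]-27)/ (110 if n=="scene" else 130),0,1) for n,(x,y,w,h) in boxes.items()}
def fit(bp,shs):
    best=[]
    for y in np.arange(-.006,.014,.001):
        for z in np.arange(.126,.148,.001):
            e=0
            for n in boxes:
                c=cov(n,boxes[n],[hull(n,bp,y,z,.006,.011,.007),hull(n,bp,y,z,0,.006,.003)],shs[n]); e+=((c-im[n])**2).sum()
            best.append((e,y,z))
    return sorted(best)[:6]
print(np.round(fit((.4413,.0657,-.009),{"scene":np.zeros(2),"top":np.zeros(2)}),4))
print(np.round(fit((.4407,.0666,-.0087),{"scene":np.array([.245,1.075]),"top":np.array([.025,.243])}),4))
E
python3 screw.py
```

```text
[[3.1593 0.004  0.138 ]
 [3.2025 0.004  0.137 ]
 [3.55   0.004  0.139 ]
 [3.5589 0.005  0.137 ]
 [3.6226 0.004  0.136 ]
 [3.6756 0.005  0.136 ]]
[[2.9764e+00 3.0000e-03 1.4200e-01]
 [3.1354e+00 3.0000e-03 1.4100e-01]
 [3.2275e+00 3.0000e-03 1.4300e-01]
 [3.5454e+00 4.0000e-03 1.4100e-01]
 [3.6535e+00 3.0000e-03 1.4000e-01]
 [3.7187e+00 2.0000e-03 1.4300e-01]]
```

Choice: the steel bracket (scene 262,240; top 383,232), not the turquoise one (scene 238,226; top 380,274). The dark brown board (scene 278,155; top 287,280), not the purple one (scene 337,138). Close crops confirm both: plate with wooden block on the front, and a screw on the face.

arm_command:
  increments:
    - {"gripper": 100,"dx": 0.05,"dy": -0.028}
    - {"gripper": 100,"dx": 0.05,"dy": -0.028}
    - {"gripper": 100,"dx": 0.05,"dy": -0.028}
    - {"gripper": 100,"dx": 0.05,"dy": -0.028}
    - {"gripper": 100,"dx": 0.05,"dy": -0.028}
    - {"gripper": 100,"dx": 0.05,"dy": -0.028}
    - {"gripper": 100,"dx": 0.05,"dy": -0.028}
    - {"gripper": 100,"spin": 5.2}
  grip_force: 35

```text
validation failed for argument at $.in...
```

arm_command:
  increments:
    - {"gripper": 100,"dx": 0.05,"dy": -0.028,"dz": 0,"spin": 0}
    - {"gripper": 100,"dx": 0.05,"dy": -0.028,"dz": 0,"spin": 0}
    - {"gripper": 100,"dx": 0.05,"dy": -0.028,"dz": 0,"spin": 0}
    - {"gripper": 100,"dx": 0.05,"dy": -0.028,"dz": 0,"spin": 0}
    - {"gripper": 100,"dx": 0.05,"dy": -0.028,"dz": 0,"spin": 0}
    - {"gripper": 100,"dx": 0.05,"dy": -0.028,"dz": 0,"spin": 0}
    - {"gripper": 100,"dx": 0.05,"dy": -0.028,"dz": 0,"spin": 0}
    - {"gripper": 100,"dx": 0,"dy": 0,"dz": 0,"spin": 5.2}
  grip_force: 35

```text
time: 1.1
ee_pos: [0.4808, -0.2746, 0.1979]
eef_rot: [0.991, 0.136, 0.0, -0.001]
ft_force: [0.2, -0.6, -0.5]
width: 0.0871
```

arm_command:
  increments:
    - {"gripper": 100,"dx": 0.0365,"dy": -0.0265,"dz": 0,"spin": 0.3}
    - {"gripper": 100,"dx": 0.0365,"dy": -0.0265,"dz": 0,"spin": 0}
    - {"gripper": 100,"dx": 0,"dy": 0,"dz": 0.03,"spin": 0}
    - {"gripper": 100,"dx": 0,"dy": 0,"dz": 0.03,"spin": 0}
    - {"gripper": 100,"dx": 0,"dy": 0,"dz": 0,"spin": 0}
    - {"gripper": 100,"dx": 0,"dy": 0,"dz": 0,"spin": 0}
    - {"gripper": 100,"dx": 0,"dy": 0,"dz": 0,"spin": 0}
    - {"gripper": 100,"dx": 0,"dy": 0,"dz": 0,"spin": 0}

```text
time: 2.1
ee_pos: [0.5349, -0.2098, 0.1391]
eef_rot: [0.992, 0.13, 0.001, 0.0]
ft_force: [0.6, -0.5, 0.6]
width: 0.0866
```

```bash
cat > snap.py <<'E'
from h import *
import sys
k=sys.argv[1]; a=list(map(int,sys.argv[2:6])); b=list(map(int,sys.argv[6:10]))
out=[]
for n,(x,y,w,h) in(("scene",a),("top",b)):
    im=cams.camera(n)[:,:,::-1].copy(); cv2.imwrite(f"pics/{n}{k}.png",im)
    out.append(cv2.resize(im[y:y+h,x:x+w],(390,int(390*h/w)),interpolation=cv2.INTER_CUBIC))
H=max(o.shape[0] for o in out); out=[cv2.copyMakeBorder(o,0,H-o.shape[0],0,10,0) for o in out]
cv2.imwrite(f"pics/v{k}.png",np.hstack(out)); s=read_state(); print(s['time'],s['ee_pos'],s['eef_rot'],s['ft_force'])
E
python3 snap.py 1 210 180 90 100 345 200 90 100
```

```text
2.2 [ 0.53473594 -0.20969242  0.13870239] [9.91515900e-01 1.29984715e-01 3.67333833e-04 2.43076778e-04] [ 0.64338549 -0.49154997  0.49070664]
```

View pics/v1.png

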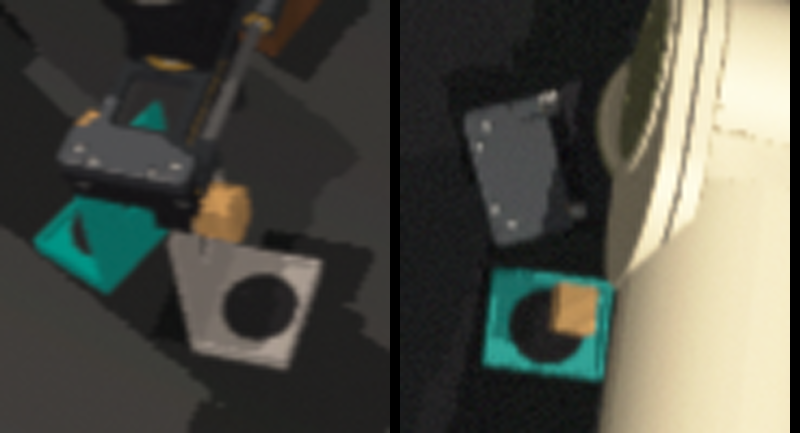

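The picture shows the gripper over the steel bracket with the block (scene crop 220,210) ahead of the near finger; the jaws have 30 mm clearance each side. Correct 6 mm and go down.

arm_command:
  increments:
    - {"gripper": 100,"dx": 0.0045,"dy": -0.005,"dz": 0.012,"spin": 0}
    - {"gripper": 100,"dx": 0,"dy": 0,"dz": 0.018,"spin": 0}
    - {"gripper": 100,"dx": 0,"dy": 0,"dz": 0.018,"spin": 0}
    - {"gripper": 100,"dx": 0,"dy": 0,"dz": 0,"spin": 0}
    - {"gripper": 50,"dx": 0,"dy": 0,"dz": 0,"spin": 0}
    - {"gripper": 35,"dx": 0,"dy": 0,"dz": 0,"spin": 0}
    - {"gripper": 32,"dx": 0,"dy": 0,"dz": 0,"spin": 0}
    - {"gripper": 32,"dx": 0,"dy": 0,"dz": 0,"spin": 0}

```text
time: 3.2
ee_pos: [0.5377, -0.2037, 0.0905]
eef_rot: [0.992, 0.13, 0.0, 0.0]
ft_force: [-0.4, -0.1, -0.1]
width: 0.0548
```

```bash
python3 snap.py 2 210 180 90 100 345 200 90 100
```

```text
3.3 [ 0.53761651 -0.20362068  0.09030422] [9.91509231e-01 1.30036228e-01 1.03038230e-04 1.18045838e-04] [ 0.223297   -0.10930181  0.0487369 ]
```

View pics/v2.png

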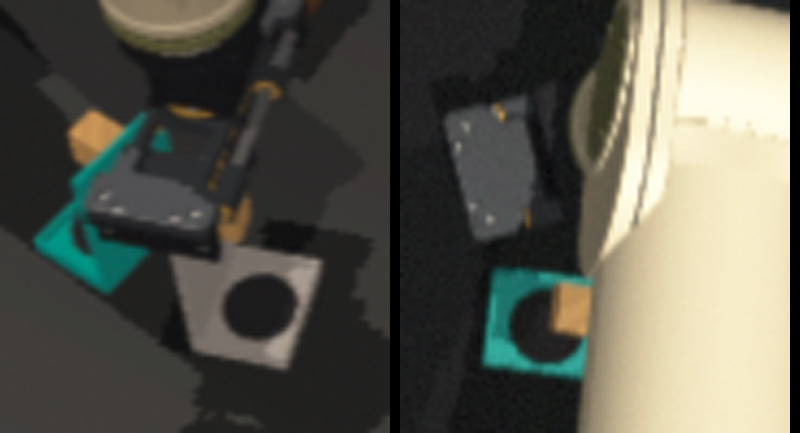

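The jaws straddle the block (scene crop 235,215). Close.

arm_command:
  increments:
    - {"gripper": 25,"dx": 0,"dy": 0,"dz": 0,"spin": 0}
    - {"gripper": 20,"dx": 0,"dy": 0,"dz": 0,"spin": 0}
    - {"gripper": 10,"dx": 0,"dy": 0,"dz": 0,"spin": 0}
    - {"gripper": 10,"dx": 0,"dy": 0,"dz": 0,"spin": 0}
    - {"gripper": 10,"dx": 0,"dy": 0,"dz": 0,"spin": 0}
    - {"gripper": 10,"dx": 0,"dy": 0,"dz": 0,"spin": 0}
    - {"gripper": 10,"dx": 0,"dy": 0,"dz": 0,"spin": 0}
    - {"gripper": 10,"dx": 0,"dy": 0,"dz": -0.002,"spin": 0}

```text
time: 4.3
ee_pos: [0.5371, -0.2033, 0.0917]
eef_rot: [0.992, 0.13, -0.0, -0.0]
ft_force: [-1.9, 0.0, -3.4]
width: 0.0233
```

arm_command:
  increments:
    - {"gripper": 10,"dx": 0,"dy": 0,"dz": -0.015,"spin": 0}
    - {"gripper": 10,"dx": 0,"dy": 0,"dz": -0.025,"spin": 0}
    - {"gripper": 10,"dx": 0,"dy": 0,"dz": -0.035,"spin": 0}
    - {"gripper": 10,"dx": 0,"dy": 0,"dz": -0.015,"spin": 0}
    - {"gripper": 10,"dx": 0,"dy": 0,"dz": 0,"spin": 4}
    - {"gripper": 10,"dx": 0,"dy": 0,"dz": 0,"spin": 4}
    - {"gripper": 10,"dx": 0,"dy": 0,"dz": 0,"spin": 4}
    - {"gripper": 10,"dx": 0,"dy": 0,"dz": 0,"spin": 3.4}

```text
time: 5.3
ee_pos: [0.5373, -0.2034, 0.1818]
eef_rot: [1.0, -0.005, -0.0, -0.0]
ft_force: [-0.7, -0.4, -3.4]
width: 0.0234
```

```bash
python3 snap.py 3 210 150 110 120 345 180 90 100; python3 - <<'E'
from h import *
i=I["top"];R=cv2.Rodrigues(i['rvec'])[0];c=-R.T@i['tvec']
def un(u,v,z):
    d=R.T@np.linalg.inv(i['K'])@[u,v,1]; return (c+d*(z-c[2])/d[2])[:2].round(3)
for u,v,z in[(200,214,.19),(265,218,.19),(264,249,0),(212,247,0),(341,157,0),(218,172,0)]: print(u,v,z,un(u,v,z))
E
```

```text
5.4 [ 0.53731566 -0.20344721  0.18186037] [ 9.99990493e-01 -4.34850600e-03 -3.10125876e-04 -9.16404038e-05] [ 0.17266939 -0.0174184  -3.40538117]
200 214 0.19 [0.574 0.291]
265 218 0.19 [0.567 0.124]
264 249 0 [0.491 0.146]
212 247 0 [0.494 0.301]
341 157 0 [ 0.776 -0.079]
218 172 0 [0.721 0.294]
```

View pics/v3.png

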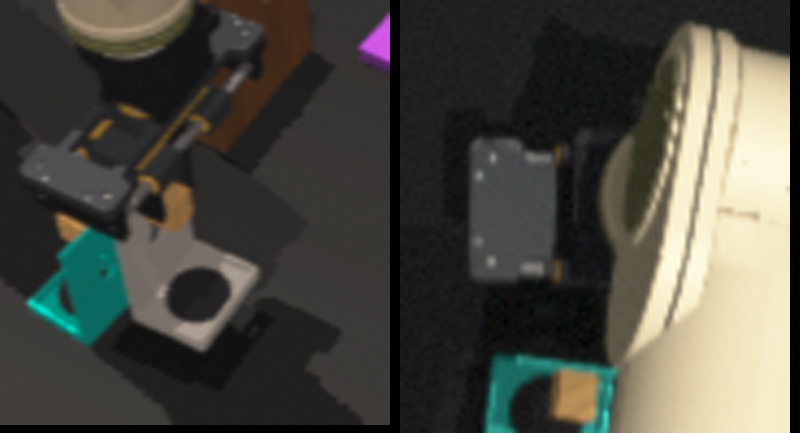

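arm_command:
  increments:
    - {"gripper": 10,"dx": 0,"dy": -0.03,"dz": 0,"spin": 0}
    - {"gripper": 10,"dx": 0,"dy": -0.05,"dz": 0,"spin": 0}
    - {"gripper": 10,"dx": -0.005,"dy": -0.05,"dz": 0,"spin": 0}
    - {"gripper": 10,"dx": -0.01,"dy": -0.05,"dz": 0,"spin": 0}
    - {"gripper": 10,"dx": -0.01,"dy": -0.05,"dz": 0,"spin": 0}
    - {"gripper": 10,"dx": -0.015,"dy": -0.03,"dz": 0,"spin": 0}
    - {"gripper": 10,"dx": 0,"dy": -0.012,"dz": 0,"spin": 0}
    - {"gripper": 10,"dx": 0,"dy": 0,"dz": 0,"spin": 0}

```text
time: 6.4
ee_pos: [0.4999, 0.0689, 0.1822]
eef_rot: [1.0, -0.003, 0.0, 0.0]
ft_force: [-0.3, 0.1, -3.2]
width: 0.0236
```

```bash
python3 snap.py 4 240 90 110 120 230 220 110 100
```

```text
6.5 [0.50012494 0.06733817 0.18199281] [ 9.99989574e-01 -4.55988083e-03 -6.38358178e-05  2.34006379e-04] [ 0.74334064 -0.61805611 -4.69623919]
```

View pics/v4.png

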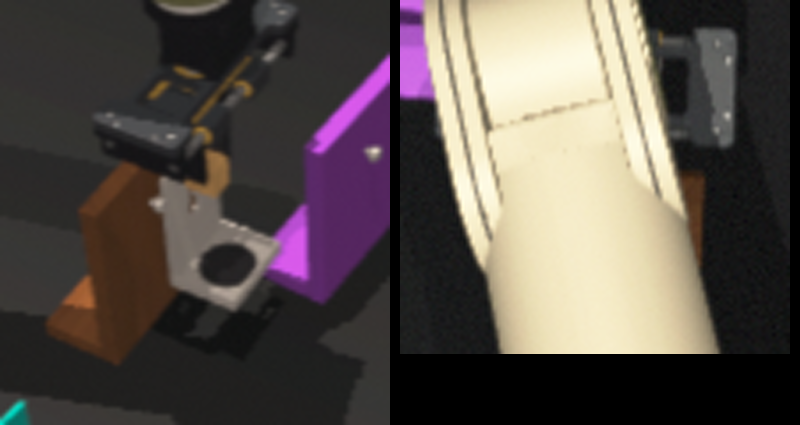

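Shown: bracket in front of the dark board, screw still visible left of the plate (scene crop 158,203). Overlay the predicted bracket on the scene image.

```bash
cat > ov.py <<'E'
from h import *
im=cv2.imread("pics/scene4.png"); o=(270,120);s=8;w,h=70,70
v=cv2.resize(im[o[1]:o[1]+h,o[0]:o[0]+w],None,fx=s,fy=s,interpolation=cv2.INTER_CUBIC)
cv2.imwrite("pics/z4.png",v)
L=[(0,.04,.124),(0,-.04,.124),(.004,-.04,.124),(.004,.04,.124),(0,-.04,0),(.064,-.04,.012),(.064,.04,.012),(.034,-.012,.124),(.034,-.012,.094)]
P=W((.5001-.019,.0673,-.0091),L); P[:,2]+=.182-.0905
for sh,c in(((0,0),(0,0,255)),((.245,1.075),(0,255,0))):
    q=proj("scene",P)+sh; Q=((q-o+.5)*s-.5)
    print(Q.round(0).tolist())
    for a in Q: cv2.circle(v,tuple(int(t) for t in a.round()),3,c,1)
cv2.imwrite("pics/z4o.png",np.hstack([v[:, :400],cv2.imread("pics/z4.png")[:,:400]]))
E
python3 ov.py
```

```text
[[235.0, 34.0], [119.0, 166.0], [129.0, 170.0], [244.0, 38.0], [145.0, 401.0], [287.0, 439.0], [392.0, 304.0], [241.0, 150.0], [245.0, 209.0]]
[[237.0, 43.0], [121.0, 175.0], [131.0, 178.0], [246.0, 46.0], [146.0, 410.0], [288.0, 447.0], [394.0, 313.0], [243.0, 158.0], [247.0, 218.0]]
```

View pics/z4o.png

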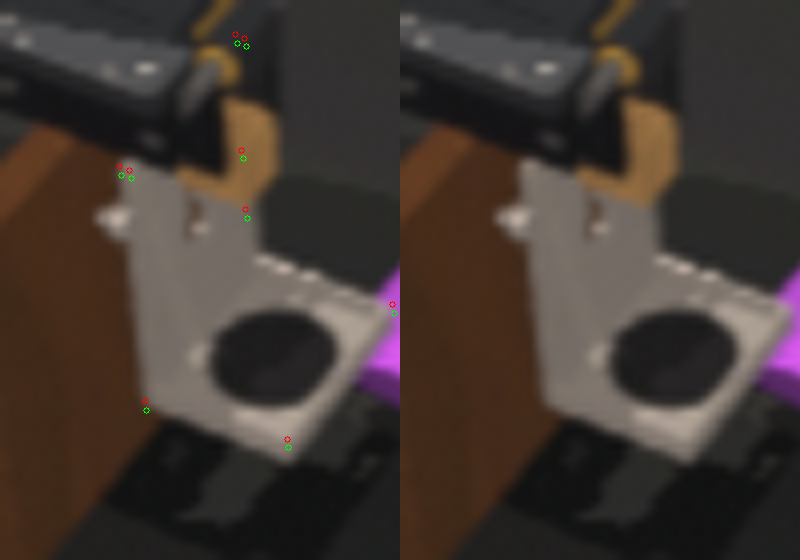

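arm_command:
  increments:
    - {"gripper": 10,"dx": -0.005,"dy": -0.0022,"dz": 0.007,"spin": 0}
    - {"gripper": 10,"dx": -0.01,"dy": 0,"dz": 0.007,"spin": 0}
    - {"gripper": 10,"dx": -0.005,"dy": 0,"dz": 0,"spin": 0}
    - {"gripper": 10,"dx": -0.003,"dy": 0,"dz": 0,"spin": 0}
    - {"gripper": 10,"dx": 0,"dy": 0,"dz": 0,"spin": 0}
    - {"gripper": 10,"dx": 0,"dy": 0,"dz": 0,"spin": 0}
    - {"gripper": 10,"dx": 0,"dy": 0,"dz": 0,"spin": 0}
    - {"gripper": 10,"dx": 0,"dy": 0,"dz": 0,"spin": 0}

```text
time: 7.5
ee_pos: [0.4768, 0.0712, 0.1681]
eef_rot: [1.0, -0.004, 0.0, -0.0]
ft_force: [-0.2, -0.1, -3.8]
width: 0.0239
```

```bash
python3 snap.py 5 250 110 80 80 230 220 110 100
```

```text
7.6 [0.47679228 0.07114603 0.16812295] [ 9.99992176e-01 -3.95577118e-03  6.56233003e-06  1.39208463e-05] [ 0.32811275  0.23689313 -3.9200792 ]
```

View pics/v5.png

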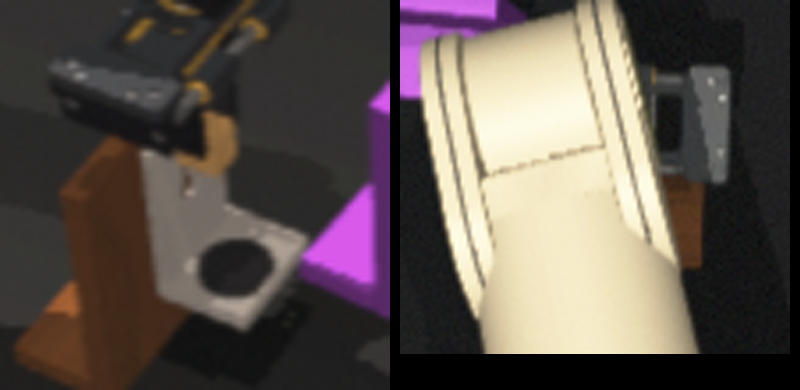

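arm_command:
  increments:
    - {"gripper": 10,"dx": 0,"dy": 0.0015,"dz": 0,"spin": 0}
    - {"gripper": 10,"dx": -0.0015,"dy": 0,"dz": 0,"spin": 0}
    - {"gripper": 10,"dx": -0.0015,"dy": 0,"dz": 0,"spin": 0}
    - {"gripper": 10,"dx": -0.0015,"dy": 0,"dz": 0,"spin": 0}
    - {"gripper": 10,"dx": -0.0015,"dy": 0,"dz": 0,"spin": 0}
    - {"gripper": 10,"dx": -0.0015,"dy": 0,"dz": 0,"spin": 0}
    - {"gripper": 10,"dx": 0,"dy": 0,"dz": 0,"spin": 0}
    - {"gripper": 10,"dx": 0,"dy": 0,"dz": 0,"spin": 0}

```text
time: 8.6
ee_pos: [0.4693, 0.0697, 0.1682]
eef_rot: [1.0, -0.004, 0.0, 0.0]
ft_force: [0.7, 1.2, -4.1]
width: 0.0238
```

arm_command:
  increments:
    - {"gripper": 10,"dx": -0.001,"dy": 0,"dz": 0,"spin": 0}
    - {"gripper": 10,"dx": -0.001,"dy": 0,"dz": 0,"spin": 0}
    - {"gripper": 10,"dx": -0.001,"dy": 0,"dz": 0,"spin": 0}
    - {"gripper": 10,"dx": 0,"dy": 0,"dz": 0,"spin": 0}
    - {"gripper": 10,"dx": 0,"dy": 0,"dz": 0,"spin": 0}
    - {"gripper": 10,"dx": 0,"dy": 0,"dz": 0,"spin": 0}
    - {"gripper": 10,"dx": 0,"dy": 0,"dz": 0,"spin": 0}
    - {"gripper": 10,"dx": 0,"dy": 0,"dz": 0,"spin": 0}

```text
time: 9.6
ee_pos: [0.4663, 0.0697, 0.1682]
eef_rot: [1.0, -0.004, 0.0, 0.0]
ft_force: [0.1, 0.5, -3.4]
width: 0.024
```

```bash
python3 -c "
from bench import read_state as g
s=g();print(s['time'],s['ee_pos'],s['ft_force'],s['torque'])"
```

```text
9.6 [0.46626187 0.06971337 0.16815966] [ 0.10604855  0.47701543 -3.40114698] [0.01594332 0.04701154 0.0077242 ]
```

arm_command:
  increments:
    - {"gripper": 10,"dx": -0.001,"dy": 0,"dz": 0,"spin": 0}
    - {"gripper": 10,"dx": -0.001,"dy": 0,"dz": 0,"spin": 0}
    - {"gripper": 10,"dx": -0.001,"dy": 0,"dz": 0,"spin": 0}
    - {"gripper": 10,"dx": 0,"dy": 0,"dz": 0,"spin": 0}
    - {"gripper": 10,"dx": 0,"dy": 0,"dz": 0,"spin": 0}
    - {"gripper": 10,"dx": 0,"dy": 0,"dz": 0,"spin": 0}
    - {"gripper": 10,"dx": 0,"dy": 0,"dz": 0,"spin": 0}
    - {"gripper": 10,"dx": 0,"dy": 0,"dz": 0,"spin": 0}

```text
time: 10.6
ee_pos: [0.4632, 0.0697, 0.1681]
eef_rot: [1.0, -0.004, -0.0, 0.0]
ft_force: [0.3, -0.1, -2.9]
width: 0.0237
```

```bash
python3 snap.py 6 255 110 70 80 230 220 110 100
```

```text
10.7 [0.46322916 0.06970407 0.16814133] [ 9.99991986e-01 -4.00327291e-03  1.56694294e-05  4.64862763e-05] [-0.62474187  0.13964706 -3.75470395]
```

View pics/v6.png

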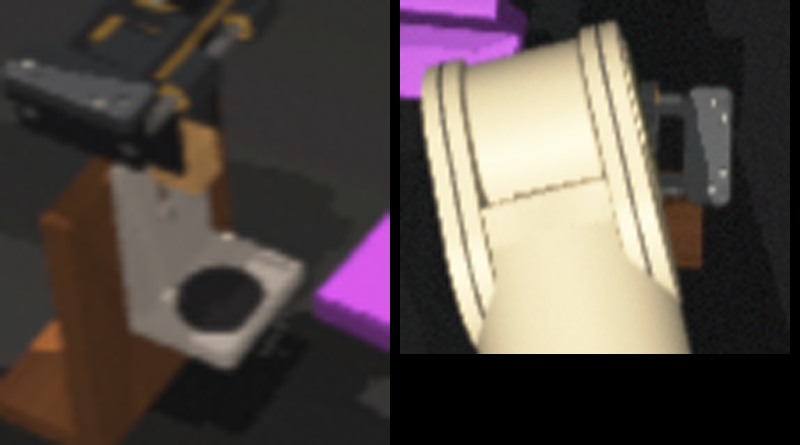

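arm_command:
  increments:
    - {"gripper": 10,"dx": -0.0007,"dy": 0,"dz": 0,"spin": 0}
    - {"gripper": 10,"dx": -0.0007,"dy": 0,"dz": 0,"spin": 0}
    - {"gripper": 10,"dx": -0.0006,"dy": 0,"dz": 0,"spin": 0}
    - {"gripper": 10,"dx": 0,"dy": 0,"dz": 0,"spin": 0}
    - {"gripper": 10,"dx": 0,"dy": 0,"dz": 0,"spin": 0}
    - {"gripper": 10,"dx": 0,"dy": 0,"dz": 0,"spin": 0}
    - {"gripper": 10,"dx": 0,"dy": 0,"dz": 0,"spin": 0}
    - {"gripper": 10,"dx": 0,"dy": 0,"dz": 0,"spin": 0}

```text
time: 11.7
ee_pos: [0.4613, 0.0697, 0.1682]
eef_rot: [1.0, -0.004, 0.0, 0.0]
ft_force: [0.4, -0.5, -2.6]
width: 0.0238
```

arm_command:
  increments:
    - {"gripper": 10,"dx": -0.0007,"dy": 0,"dz": 0,"spin": 0}
    - {"gripper": 10,"dx": -0.0007,"dy": 0,"dz": 0,"spin": 0}
    - {"gripper": 10,"dx": -0.0006,"dy": 0,"dz": 0,"spin": 0}
    - {"gripper": 10,"dx": 0,"dy": 0,"dz": 0,"spin": 0}
    - {"gripper": 10,"dx": 0,"dy": 0,"dz": 0,"spin": 0}
    - {"gripper": 10,"dx": 0,"dy": 0,"dz": 0,"spin": 0}
    - {"gripper": 10,"dx": 0,"dy": 0,"dz": 0,"spin": 0}
    - {"gripper": 10,"dx": 0,"dy": 0,"dz": 0,"spin": 0}

```text
time: 12.7
ee_pos: [0.4605, 0.0696, 0.1685]
eef_rot: [1.0, -0.004, 0.001, -0.0]
ft_force: [6.8, 0.2, -5.6]
width: 0.023
```

arm_command:
  increments:
    - {"gripper": 10,"dx": 0.0005,"dy": 0,"dz": 0,"spin": 0}
    - {"gripper": 10,"dx": 0,"dy": 0,"dz": 0,"spin": 0}
    - {"gripper": 10,"dx": 0,"dy": 0,"dz": 0.002,"spin": 0}
    - {"gripper": 10,"dx": 0,"dy": 0,"dz": 0.002,"spin": 0}
    - {"gripper": 10,"dx": 0,"dy": 0,"dz": 0.001,"spin": 0}
    - {"gripper": 10,"dx": 0,"dy": 0,"dz": 0,"spin": 0}
    - {"gripper": 10,"dx": 0,"dy": 0,"dz": 0,"spin": 0}
    - {"gripper": 10,"dx": 0,"dy": 0,"dz": 0,"spin": 0}

```text
time: 13.7
ee_pos: [0.4606, 0.0699, 0.1637]
eef_rot: [1.0, -0.004, 0.001, -0.0]
ft_force: [6.8, -0.3, -1.1]
width: 0.0237
```

```bash
python3 snap.py 7 255 110 70 80 230 220 110 100
```

```text
13.8 [0.46060491 0.06992194 0.1636505 ] [ 9.99991117e-01 -4.08152334e-03  1.03921590e-03 -1.65255756e-04] [ 6.05843389  0.47187907 -0.76936555]
```

View pics/v7.png

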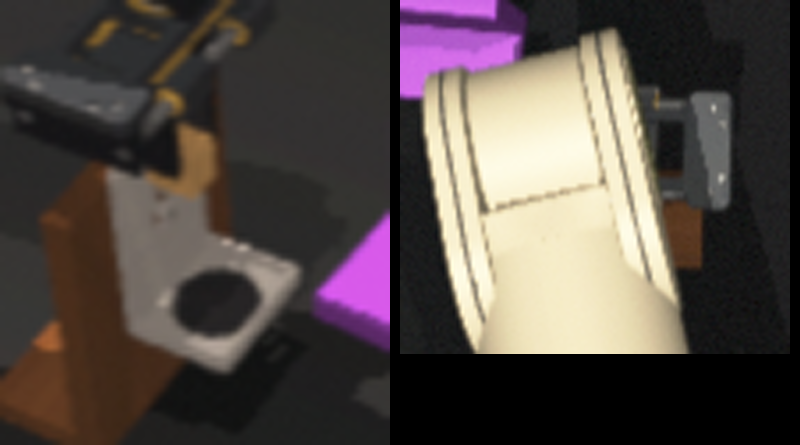

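arm_command:
  increments:
    - {"gripper": 10,"dx": 0,"dy": 0,"dz": 0.002,"spin": 0}
    - {"gripper": 10,"dx": 0,"dy": 0,"dz": 0.002,"spin": 0}
    - {"gripper": 10,"dx": 0,"dy": 0,"dz": 0.002,"spin": 0}
    - {"gripper": 10,"dx": 0,"dy": 0,"dz": 0.002,"spin": 0}
    - {"gripper": 10,"dx": 0,"dy": 0,"dz": 0.002,"spin": 0}
    - {"gripper": 10,"dx": 0,"dy": 0,"dz": 0,"spin": 0}
    - {"gripper": 10,"dx": 0,"dy": 0,"dz": 0,"spin": 0}
    - {"gripper": 10,"dx": 0,"dy": 0,"dz": 0,"spin": 0}

```text
time: 14.8
ee_pos: [0.4606, 0.07, 0.1536]
eef_rot: [1.0, -0.004, 0.001, -0.0]
ft_force: [6.5, 0.4, -2.5]
width: 0.0231
```

arm_command:
  increments:
    - {"gripper": 10,"dx": 0,"dy": 0,"dz": 0.001,"spin": 0}
    - {"gripper": 10,"dx": 0,"dy": 0,"dz": 0.001,"spin": 0}
    - {"gripper": 10,"dx": 0,"dy": 0,"dz": 0.001,"spin": 0}
    - {"gripper": 10,"dx": 0,"dy": 0,"dz": 0.001,"spin": 0}
    - {"gripper": 10,"dx": 0,"dy": 0,"dz": 0,"spin": 0}
    - {"gripper": 10,"dx": 0,"dy": 0,"dz": 0,"spin": 0}
    - {"gripper": 10,"dx": 0,"dy": 0,"dz": 0,"spin": 0}
    - {"gripper": 10,"dx": 0,"dy": 0,"dz": 0,"spin": 0}

```text
time: 15.8
ee_pos: [0.4606, 0.07, 0.1497]
eef_rot: [1.0, -0.004, 0.001, -0.0]
ft_force: [6.3, 0.2, -0.2]
width: 0.0235
```

arm_command:
  increments:
    - {"gripper": 10,"dx": 0,"dy": 0,"dz": 0.001,"spin": 0}
    - {"gripper": 10,"dx": 0,"dy": 0,"dz": 0.001,"spin": 0}
    - {"gripper": 10,"dx": 0,"dy": 0,"dz": 0,"spin": 0}
    - {"gripper": 10,"dx": 0,"dy": 0,"dz": 0,"spin": 0}
    - {"gripper": 10,"dx": 0,"dy": 0,"dz": 0,"spin": 0}
    - {"gripper": 10,"dx": 0,"dy": 0,"dz": 0,"spin": 0}
    - {"gripper": 10,"dx": 0,"dy": 0,"dz": 0,"spin": 0}
    - {"gripper": 10,"dx": 0,"dy": 0,"dz": 0,"spin": 0}

```text
time: 16.8
ee_pos: [0.4606, 0.07, 0.1477]
eef_rot: [1.0, -0.004, 0.001, -0.0]
ft_force: [6.6, 0.4, -0.3]
width: 0.0238
```

arm_command:
  increments:
    - {"gripper": 10,"dx": 0,"dy": 0,"dz": 0.001,"spin": 0}
    - {"gripper": 10,"dx": 0,"dy": 0,"dz": 0.001,"spin": 0}
    - {"gripper": 10,"dx": 0,"dy": 0,"dz": 0,"spin": 0}
    - {"gripper": 10,"dx": 0,"dy": 0,"dz": 0,"spin": 0}
    - {"gripper": 10,"dx": 0,"dy": 0,"dz": 0,"spin": 0}
    - {"gripper": 10,"dx": 0,"dy": 0,"dz": 0,"spin": 0}
    - {"gripper": 10,"dx": 0,"dy": 0,"dz": 0,"spin": 0}
    - {"gripper": 10,"dx": 0,"dy": 0,"dz": 0,"spin": 0}

```text
time: 17.8
ee_pos: [0.4607, 0.07, 0.146]
eef_rot: [1.0, -0.004, 0.001, -0.0]
ft_force: [4.5, -0.2, 5.7]
width: 0.0236
```

arm_command:
  increments:
    - {"gripper": 10,"dx": 0,"dy": 0,"dz": -0.0003,"spin": 0}
    - {"gripper": 10,"dx": 0.0004,"dy": 0,"dz": 0,"spin": 0}
    - {"gripper": 30,"dx": 0,"dy": 0,"dz": 0,"spin": 0}
    - {"gripper": 34,"dx": 0,"dy": 0,"dz": 0,"spin": 0}
    - {"gripper": 40,"dx": 0,"dy": 0,"dz": 0,"spin": 0}
    - {"gripper": 50,"dx": 0,"dy": 0,"dz": 0,"spin": 0}
    - {"gripper": 60,"dx": 0,"dy": 0,"dz": 0,"spin": 0}
    - {"gripper": 60,"dx": 0,"dy": 0,"dz": 0,"spin": 0}

```text
time: 18.8
ee_pos: [0.4601, 0.0697, 0.1454]
eef_rot: [1.0, -0.004, -0.0, 0.0]
ft_force: [0.9, 0.0, -0.2]
width: 0.051
```

```bash
python3 snap.py 8 255 110 70 80 230 220 110 100
```

```text
18.9 [0.460132   0.06972409 0.14544509] [ 9.99991959e-01 -4.00997588e-03  5.10006141e-06  3.99694903e-05] [-0.27847383  0.79358599  0.09715957]
```

View pics/v8.png

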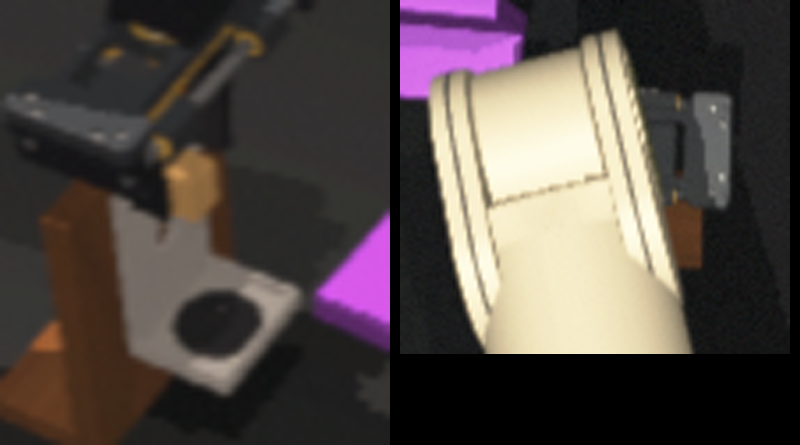

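It hangs, with the gripper open around the block (scene crop 195,190). Withdraw straight up.

arm_command:
  increments:
    - {"gripper": 65,"dx": 0,"dy": 0,"dz": -0.005,"spin": 0}
    - {"gripper": 65,"dx": 0,"dy": 0,"dz": -0.01,"spin": 0}
    - {"gripper": 65,"dx": 0,"dy": 0,"dz": -0.02,"spin": 0}
    - {"gripper": 65,"dx": 0,"dy": 0,"dz": -0.03,"spin": 0}
    - {"gripper": 65,"dx": 0,"dy": 0,"dz": -0.03,"spin": 0}
    - {"gripper": 65,"dx": 0,"dy": 0,"dz": -0.03,"spin": 0}
    - {"gripper": 65,"dx": 0,"dy": 0,"dz": 0,"spin": 0}
    - {"gripper": 65,"dx": 0,"dy": 0,"dz": 0,"spin": 0}

```text
time: 19.9
ee_pos: [0.46, 0.0697, 0.2703]
eef_rot: [1.0, -0.004, -0.0, 0.0]
ft_force: [-0.6, -0.4, -0.2]
width: 0.0569
```

```bash
python3 snap.py 9 245 110 70 85 0 0 640 400
```

```text
20.0 [0.45973689 0.06964124 0.26976521] [ 9.99991957e-01 -3.97059230e-03 -5.55534995e-04  1.03776291e-04] [-0.29247882 -0.18460286  0.98266872]
```

View pics/v9.png

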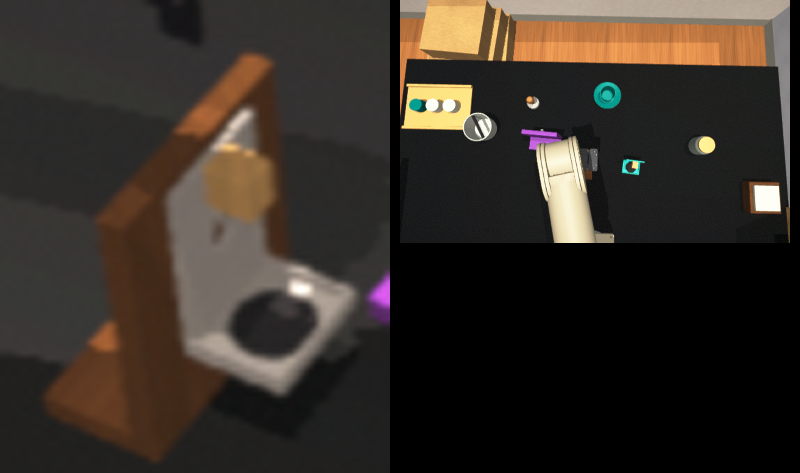

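View pics/scene9.png

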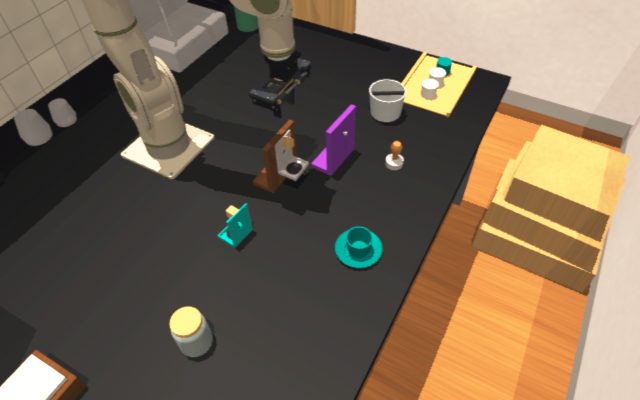

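The bracket hangs alone on the brown board and all other objects are where they were. I'll check tilt numerically.

```bash
cat > fin.py <<'E'
from h import *
s=390/70
im=cv2.imread("pics/scene9.png")[115:185,260:320]; cv2.imwrite("pics/z9.png",cv2.resize(im,None,fx=9,fy=9,interpolation=cv2.INTER_CUBIC))
bp=(.441,.0662,-.009)
L=[(0,-.04,.124),(0,.04,.124),(0,-.04,0),(.064,-.04,.0),(.064,.04,.012)]
for roll in(0,.06,-.06):
    c,q=np.cos(roll),np.sin(roll); P=[]
    for x,y,z in L:
        z-=.086; P.append((x,.0035+c*y-q*z,.1415+q*y+c*z))
    print(roll,((proj("scene",W(bp,P))+[.15,.6]-(260,115)+.5)*9-.5).round(0).tolist())
E
python3 fin.py
```

```text
0 [[134.0, 273.0], [263.0, 128.0], [168.0, 528.0], [323.0, 593.0], [439.0, 422.0]]
0.06 [[131.0, 282.0], [259.0, 127.0], [176.0, 523.0], [332.0, 587.0], [445.0, 409.0]]
-0.06 [[138.0, 263.0], [267.0, 129.0], [159.0, 532.0], [315.0, 598.0], [433.0, 434.0]]
```

View pics/z9.png

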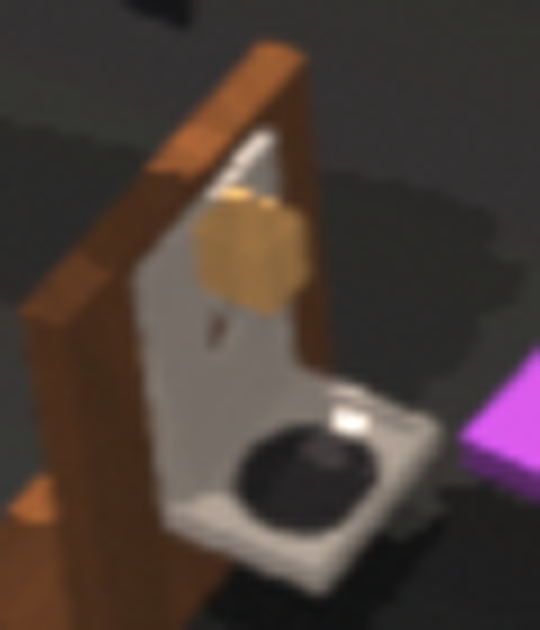

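Observed corners (134,272), (268,128), (166,522), (320,595) and (440,425) match the upright, hung prediction within about 6 px of the 9x zoom. That is under 1 camera pixel, with roll close to 0.

```bash
python3 -c "
from bench import job,read_state
job.close_job();print(read_state()['time'])"
```

```text
the job is handed in; nothing more can be done
the job is handed in; nothing more can be done
```

The steel bracket is hanging on the dark board's screw, and I handed the job in at about 20 s of the 72 s allowed.

- **Finding the screw:** I lifted the bracket by its block and brought the keyhole up to the screw position measured in the camera images. The head passed through the hole on the first try; the plate met the board with about 7 N.
- **Lowering:** I slid the plate down about 22 mm until the screw bore on the end of the slot, with about 6 N upward on the tool. I then let go and withdrew straight up.
- **Position:** This puts the wide hole's centre about 117.5 mm above the ledge, within the 105.5 to 121.5 mm allowed.
- **Last checks:** In the final scene picture, the plate corners match the model of a straight, flat hang to under 1 pixel, with roll close to 0. The cup and saucer, tamper, jar and knock box look unmoved by eye. The gripper was open and clear, about 94 mm above the block.
- **Disagreement:** The scene camera read about 0.5 to 1 pixel off vertically. That left the screw height uncertain between 138 and 142 mm from the images; contact put it at about 138.5 mm.

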